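# Put away the steriliser handwheel and its spanner

## Task

Put away the steriliser's handwheel and its spanner: lift the spoked wheel out of the drying rack by its rim and hang it by the rim on the high J-hook, square in the hook and still, and lay the spanner fully down in its matching pocket of the shadow tray. Either may come first; leave the drain plate, the bottles and the rest where they stand.

Things in the scene. Friction and masses are not known exactly. Their poses are not given: they have to be found in the camera images.
- wheel_centre (a point): Centre of the bare aluminium handwheel: rim of round bar 16 mm thick on a 180 mm circle (196 mm outside, 164 mm inside), hub 36 mm across, 16 mm thick. x axis: the axle, level. z: up at the start; y: level, in the wheel's plane. It stands upright in one slot of the rack, centre 120 mm above the table. 0.26 to 0.44 kg.
- wheel: The same wheel; same origin and axes. Three 12 mm spokes run from the hub straight down and at 30 degrees above its +y and -y directions, so under the top of the rim there is an open window, 64 mm from hub to rim. It has 1 mm play each side in its slot and lifts straight up and out.
- rack: Wire drying rack, fixed, 162 mm (x) by 166 mm (y); origin on the table under its middle. Two slots, planes square to its x axis at x = -35 and +35 mm: one holds the wheel, the other the drain plate. The wires beside the slots end 121 mm above the table.
- plate_centre (a point): Centre of the solid steel drain plate: disc of 124 mm diameter, 14 mm thick, standing in the other slot of the rack, its top 138 mm above the table; x axis: the disc's axis. Bystander.
- hook_seat (a point): Middle of the upper face of the J-hook's floor, 285 mm above the table. The hook is flat bar 30 mm wide (along y), open to its -x, towards the robot. Floor level, 54 mm long (x -27 to +27), 8 mm thick; at x = -27 to -33 a lip rises 22 mm above the floor; at x = +27 to +39 stands the post, ending 23 mm above the floor.
- hook: The fixed hook stand; origin on the table below hook_seat, same axes. Base plate x = -25 to +95 mm, 120 mm wide, 10 mm thick. A wheel well hung has its axle along x, its top rim resting on the floor between lip and post and its centre 80 to 81 mm below hook_seat. Beside the 30 mm bar the rim is free for fingers.
- spanner_mid (a point): Half-way up the handle of the dark steel open-ended spanner, near its centre of mass. It lies flat on the table, loose, 0.22 kg, 14 mm thick. x axis: to the jaws; z up. Handle 20 mm wide, x = -75 to +34 mm; forked head 46 mm wide, x = +34 to +75 mm.
- spanner_jaws (a point): Point in the spanner's fork, 61 mm from spanner_mid along x, half-way up.
- pocket_mid (a point): Middle of the empty spanner pocket in the tray, on the pocket floor, 6 mm above the table and 10 mm below the tray's face. x axis: to the wide (jaw) end. Slot 28 mm wide, x = -79.5 to +29.5 mm; wide end 54 mm wide, x = +29.5 to +79.5 mm. Across it, centred here, a finger recess 40 (x) by 92 mm (y), as deep as the pocket.
- pocket_jaws (a point): Point on the pocket floor 61 mm from pocket_mid along x, where the jaws belong.
- tray: Grey shadow tray, fixed, 200 mm (x), y from -125 to +65 mm, 16 mm high; origin on the table under pocket_mid, same axes. The pocket follows the spanner with about 4 mm to spare all round and takes it in one pose only; spanner_mid then is 7 mm above pocket_mid. A scraper fills the other pocket at y = -94 mm, 23 mm high.
- dish: Small steel bowl, 90 mm across and 40 mm high, loose bystander; origin under its middle.
- jar_a: Cream plastic growing bottle with grey mushrooms, 84 mm across, about 165 mm high, loose bystander at the back left; origin under its middle.
- jar_b: Second such growing bottle, back right, loose bystander; origin under its middle.
- sprayer: White spray bottle, 70 mm across, 190 mm high, loose bystander on the left; origin under its middle.
There are look-alikes about, which are no part of the job. Of the things that look like the part that bears spanner_mid, the largest one is meant.

How it is judged:
At the end, for the whole second after the job is handed in: The wheel hangs at rest on the hook by its rim: centre 70-90 mm below the hook floor, within 20 mm sideways and 30 mm along, axle within 0.25 rad of the hook. The spanner lies at rest in its pocket: middle within 9 mm and jaws within 10 mm of their places, within 3 mm of fully down (x of wheel_centre in the frame of hook_seat between -0.03 and 0.03 m and y of wheel_centre in the frame of hook_seat between -0.02 and 0.02 m and z of wheel_centre in the frame of hook_seat between -0.09 and -0.07 m and angle between the x axis of wheel_centre and the x axis of hook_seat, either way round below 0.25 rad and contact force between wheel and hook above 1 N and linear speed of wheel below 0.05 m/s and horizontal distance between spanner_mid and pocket_mid below 0.009 m and horizontal distance between spanner_jaws and pocket_jaws below 0.01 m and z of spanner_mid in the frame of pocket_mid below 0.01 m and z of spanner_jaws in the frame of pocket_jaws below 0.01 m and linear speed of spanner below 0.03 m/s); the robot touches nothing.
It fails at once if a bystander (drain plate, bowl, growing bottle, sprayer) was moved more than 30 mm (distance of any of plate_centre, dish, jar_a, jar_b, sprayer from where it was at the start of the episode above 0.03 m).
It also fails if it takes over 69 s, if anything falls off the work surface, if the arm or the gripper's body presses on something with over 40 N, if the wrist force passes 120 N, or if a joint passes its speed limit or range.

## Robot

A 6-joint arm with a two-finger parallel gripper is mounted at the origin on the work surface. World frame = base frame: x ahead of the robot, y to its left, z up, the work surface at z = 0. Lengths are in m, angles in rad, forces in N, time in s.
With the tool pointing down it reaches from about 0.225 to 0.875 m from the base axis. Payload 3.4 kg.
Tool frame: the origin (TCP) lies at the very end of the fingers, on their centre line; the grasp point (between the pads) lies 19 mm behind it; z points along the fingers, y is the direction in which the jaws open and shut (so a half turn about z gives the same grasp; the last joint's range is limited). The gripper opens to 85 mm and grips with 20 to 120 N. Pads are 22 mm wide; open, the fingers measure 114 mm over their backs; the gripper's body (76 mm by 85 mm) begins 54 mm behind the grasp point. The pads swing forward as they close: fully open they stand 13 mm farther back than shut.
Start: joints at [1.041, 0.276, 1.505, -0, 1.361, -0.121], TCP at [0.229, 0.528, 0.231] pointing down, gripper open.
Joint ranges: [-2.89, 2.89], [-0.75, 2.08], [0.22, 2.7], [-1.18, 4.32], [0.11, 2.71], [-2.7, 2.7]. Speed limits (rad/s): [2.57, 2.57, 3.14, 3.14, 3.14, 3.14].

## Interface

Orientations are given as a unit quaternion [w, x, y, z].
In Python, from rig import manip, viewer, job gives the robot as it stands.
- The arm moves only by the shell command python3 -m crank 'ROWS' [OPENING] [FORCE]. ROWS is JSON, a list of rows, each a list of 6 numbers: the shift along the tool's x, y, z in m, then the turn, a rotation vector about the tool's x, y, z in degrees. In form: [[dx, dy, dz, rx, ry, rz], ...]. A call has 1 to 20 rows; each row is the pose to reach, as a shift and turn from the pose measured when the call began, along the tool's axes at that moment; what a row does not reach only later rows make up. A row lasts 1/8 s, in which the tool goes at most 62.5 mm and 10.7 degrees, less where a joint would pass 70% of its speed; a pose out of reach is approached as far as the arm can. A call with a gripper value outside its range is refused whole. OPENING is the opening, from 0 (shut) to 1 (fully open), set as the call begins (- or left out, the last holds). The fingers move at their own pace and stop on an object; FORCE is the grip in N (left out, the last holds). Time passes only in rows, so rows that repeat a pose let the fingers close. It gives the time, the measured TCP pose, the force and the opening at its end, in the units of the state.
- manip.get_state(): the state, without advancing time (a new reading comes with each control period).
- viewer.get_image(name): name is "side" or "top" or "wrist"; returns a dict with "frame" (480x640x3 uint8, blue, green, red), "range_z" (480x640 float32, m along the optical axis (not along the pixel's ray), 0 where there is no reading), "intrinsics" (3x3 intrinsics, pixels), "world_from_camera" (4x4, takes a point from camera to world coordinates); the wrist camera has in their place "mount" (4x4, takes a point from camera to tool coordinates, whose origin is the TCP and whose axes are the flange's). Camera axes: x right, y up, looking along -z (the intrinsics and any distortion apply to the point x, -y, -z); pixel columns grow to the right and rows downward; lengths in m; the calibration is good to about 2 mm. A picture is of the moment at which its call begins: read the wrist's pose just before it.
- job.sign_off(): hands the job in, once; it reports no verdict.
The state is a dict: "clock": time; "qpos": joint angles; "qd": joint speeds; "effort": joint torques, N m; "position": TCP position; "ee_rot": TCP orientation; "contact_force": force on the tool from outside, world axes, zero at the start; "moment": the same for the moment, N m; "width": finger opening in m.
Only numpy, scipy, OpenCV 4.12 (cv2) and the standard library are available. Lean on these libraries where they do the work, as an engineer would, in place of code of your own. Each camera call takes 0.05 s, during which the arm holds its last target. There are 200 camera calls.

## Working session

There is one attempt and no reset: what is moved stays moved. The work goes in short steps, Python scripts to look and compute and a shell command to move; the robot and the scene stay as the last step left them, time stands still between calls to the robot, and variables do not carry over. Pictures are saved under pics/ and viewed, about 8 in all and at most 12, crops included, and the job is handed in when it is done.

```bash
ls; mkdir -p pics; cat > h.py <<'E'
import numpy as np, cv2
from rig import manip, viewer, job
from scipy.spatial.transform import Rotation as R
def rot(q): return R.from_quat([q[1],q[2],q[3],q[0]]).as_matrix()
def grab(n):
    s=manip.get_state(); d=viewer.get_image(n)
    if n=="wrist":
        T=np.eye(4);T[:3,:3]=rot(s["ee_rot"]);T[:3,3]=s["position"];d["T"]=T@d["mount"]
    else: d["T"]=d["world_from_camera"]
    return d
def pts(d):
    K=d["intrinsics"];z=d["range_z"];v,u=np.mgrid[:480,:640]
    P=np.stack([(u-K[0,2])/K[0,0]*z,-(v-K[1,2])/K[1,1]*z,-z],-1)
    W=P@d["T"][:3,:3].T+d["T"][:3,3]; W[z<=0]=np.nan
    return W
def onplane(d,u,v,h):
    K=d["intrinsics"];r=d["T"][:3,:3]@np.array([(u-K[0,2])/K[0,0],-(v-K[1,2])/K[1,1],-1]);o=d["T"][:3,3]
    return o+r*(h-o[2])/r[2]
E
python3 - <<'E'
from h import *
s=manip.get_state();print(s); print(rot(s["ee_rot"]))
for n in("top","side"):
    d=grab(n);cv2.imwrite(f"pics/{n}0.png",d["frame"]);np.savez(f"{n}0.npz",**{k:d[k] for k in("frame","range_z","intrinsics","T")})
    print({k:v for k,v in d.items() if k not in("frame","range_z")})
E
```

```text
pics
{'clock': 0.0, 'qpos': array([ 1.04101466e+00,  2.76601343e-01,  1.50613384e+00,  4.01761687e-07,
        1.36074070e+00, -1.21012599e-01]), 'qd': array([ 0.00014125, -0.00019333,  0.00025308, -0.00101199, -0.00090046,
        0.00070256]), 'effort': array([-3.17922450e-04, -4.16770363e+01, -2.45802855e+01, -2.80499462e-04,
        1.11978062e-02,  2.09586307e-05]), 'position': array([0.228286  , 0.52714906, 0.23043584]), 'ee_rot': array([-3.01206211e-04,  2.02964495e-01,  9.79185645e-01, -8.92139285e-04]), 'contact_force': array([-0.1379943 ,  0.19978705,  0.86095194]), 'moment': array([-0.01200974, -0.04075357,  0.01546895]), 'width': 0.08543087398187275}
[[-9.17610646e-01  3.97479302e-01 -9.52018795e-04]
 [ 3.97480377e-01  9.17609236e-01 -1.62487163e-03]
 [ 2.27728398e-04 -1.86940830e-03 -9.99998227e-01]]
{'intrinsics': array([[550.31854418,   0.        , 321.39535239],
       [  0.        , 550.31854418, 240.97674525],
       [  0.        ,   0.        ,   1.        ]]), 'world_from_camera': array([[ 0.01937865,  0.99806546, -0.05907454,  0.4638906 ],
       [-0.99966104,  0
[... 400 characters left out ...]
        ]])}
{'intrinsics': array([[511.86534437,   0.        , 321.56736365],
       [  0.        , 511.86534437, 236.95233521],
       [  0.        ,   0.        ,   1.        ]]), 'world_from_camera': array([[ 0.99666393,  0.05633421, -0.05905473,  0.50589005],
       [-0.08017582,  0.54052613, -0.83749826, -0.80735928],
       [-0.01525918,  0.83943907,  0.54323954,  0.75345909],
       [ 0.        ,  0.        ,  0.        ,  1.        ]]), 'T': array([[ 0.99666393,  0.05633421, -0.05905473,  0.50589005],
       [-0.08017582,  0.54052613, -0.83749826, -0.80735928],
       [-0.01525918,  0.83943907,  0.54323954,  0.75345909],
       [ 0.        ,  0.        ,  0.        ,  1.        ]])}
```

View pics/top0.png

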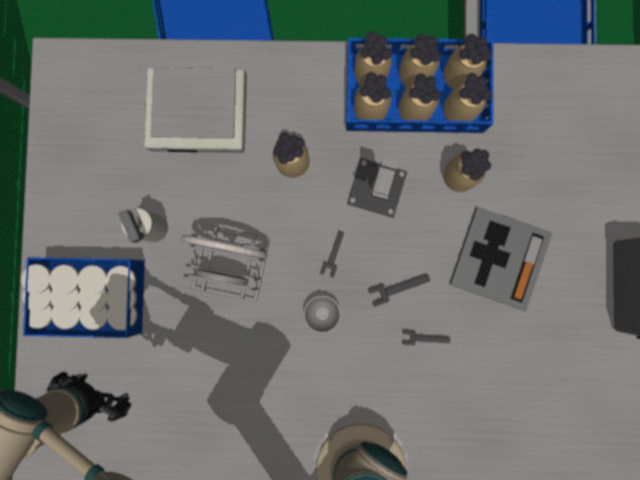

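View pics/side0.png

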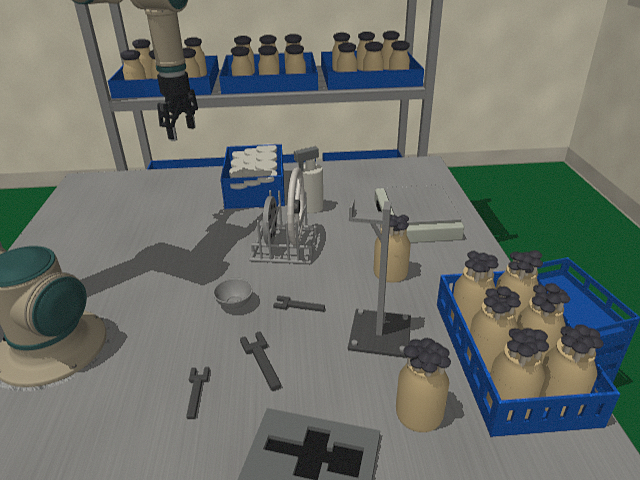

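The top view shows the wheel in the rack's far slot (225,245) and the plate at (220,278). The large spanner is at (400,288) with its jaws to the left, the tray pocket at (490,253), and the hook stand at (378,187). Next I'll get coordinates from the depth images.

```bash
python3 - <<'E'
from h import *
def load(n):
    d=dict(np.load(n+"0.npz"));return d
t=load("top");W=pts(t);s=load("side");S=pts(s)
def at(u,v): return np.round(W[v,u],3)
print("spanner",at(405,286),"jaw",at(375,287),"pocket",at(490,253),"tray",at(465,270),"wheel",at(225,243),"plate",at(222,279),"hook",at(383,180),at(366,172),at(398,205))
g=t["frame"].astype(int);mx=g.max(2)
def rect(mask,name):
    P=W[mask][:,:2].astype(np.float32)
    r=cv2.minAreaRect(P);print(name,len(P),r,'mean z',np.nanmean(W[mask][:,2]),cv2.boxPoints(r).round(4).tolist())
u=np.arange(640)[None]+0*np.arange(480)[:,None];v=np.arange(480)[:,None]+0*u
def box(a,b,c,d): return (u>=a)&(u<=c)&(v>=b)&(v<=d)
rect(box(362,268,435,310)&(mx<95)&(W[...,2]>0.007)&(W[...,2]<.03),"spanner")
rect(box(445,200,560,315)&(W[...,2]>0.012)&(W[...,2]<.035),"tray")
rect(box(470,215,520,290)&(mx<60),"pocket dark")
rect(box(340,150,415,220)&(W[...,2]>0.005)&(W[...,2]<.018),"hookbase")
for nm,X in(("top",W),("side",S)):
    m=(X[...,2]>.25)&(X[...,2]<.33)&(X[...,0]>.45)&(X[...,0]<.75)&(np.abs(X[...,1])<.2)
    P=X[m];print(nm,len(P));
    for a in np.arange(.25,.33,.008):
        q=P[(P[:,2]>=a)&(P[:,2]<a+.008)]
        if len(q):print(round(a,3),len(q),q.min(0).round(3),q.max(0).round(3),q.mean(0).round(3))
m=(W[...,2]>.125)&(W[...,2]<.24)&(W[...,0]>.3)&(W[...,0]<.6)&(W[...,1]>.15)&(W[...,1]<.4)
P=W[m]
for a in np.arange(.12,.24,.01):
    q=P[(P[:,2]>=a)&(P[:,2]<a+.01)]
    if len(q):print(round(a,3),len(q),q.min(0).round(3),q.max(0).round(3),q.mean(0).round(3))
q=P[P[:,2]>.165];print("wheel line",cv2.fitLine(q[:,:2].astype(np.float32),cv2.DIST_HUBER,0,.01,.01).ravel())
rect(m&(W[...,2]>.19),"wheeltop");
rect(m&(W[...,2]<.142)&(v>262)&(W[...,2]>.127),"plate")
E
python3 - <<'E'
import cv2
a=cv2.imread('pics/top0.png')
b=cv2.resize(a[140:225,335:420],(510,510),interpolation=cv2.INTER_CUBIC)
c=cv2.imread('pics/side0.png');c=cv2.resize(c[170:360,335:425],(242,510),interpolation=cv2.INTER_CUBIC)
cv2.imwrite('pics/hook.png',cv2.hconcat([b,c]))
E
```

```text
spanner [ 0.438 -0.101  0.015] jaw [nan nan nan] pocket [ 0.522 -0.308  0.004] tray [ 0.479 -0.244  0.016] wheel [0.523 0.3   0.214] plate [0.448 0.319 0.134] hook [ 0.649 -0.02   0.282] [ 0.714 -0.003  0.012] [ 0.636 -0.083 -0.001]
spanner 596 ((0.4351659417152405, -0.08732196688652039), (0.04578506946563721, 0.14781254529953003), 20.318824768066406) mean z 0.013480471458383584 [[0.3880000114440918, -0.026000000536441803], [0.43939998745918274, -0.16459999978542328], [0.4823000133037567, -0.14869999885559082], [0.4309999942779541, -0.010099999606609344]]
tray 4906 ((0.5107246041297913, -0.33139893412590027), (0.19229789078235626, 0.20059970021247864), 71.39724731445312) mean z 0.016866678745087765 [[0.38499999046325684, -0.390500009059906], [0.5751000046730042, -0.4544999897480011], [0.6365000009536743, -0.27230000495910645], [0.4462999999523163, -0.20829999446868896]]
pocket dark 1323 ((0.49937981367111206, -0.30371373891830444), (0.17107927799224854, 0.10660675168037415), 29.6494197845459) mean z 0.006385127351742606 [[0.3986999988555908, -0.299699991941452], [0.4514000117778778, 
[... 2335 characters left out ...]
 0.222]
wheel line [0.18134661 0.98341924 0.5199914  0.3109014 ]
wheeltop 461 ((0.5211493372917175, 0.31656497716903687), (0.1387566477060318, 0.015975769609212875), 79.50428771972656) mean z 0.20707389399272472 [[0.5006999969482422, 0.24979999661445618], [0.5163999795913696, 0.24690000712871552], [0.5415999889373779, 0.3833000063896179], [0.5259000062942505, 0.3862000107765198]]
plate 189 ((0.45309847593307495, 0.33279773592948914), (0.07139019668102264, 0.014198971912264824), 79.2784423828125) mean z 0.13318692551311062 [[0.43950000405311584, 0.29899999499320984], [0.45339998602867126, 0.2964000105857849], [0.4666999876499176, 0.36649999022483826], [0.4528000056743622, 0.3691999912261963]]
```

View pics/hook.png

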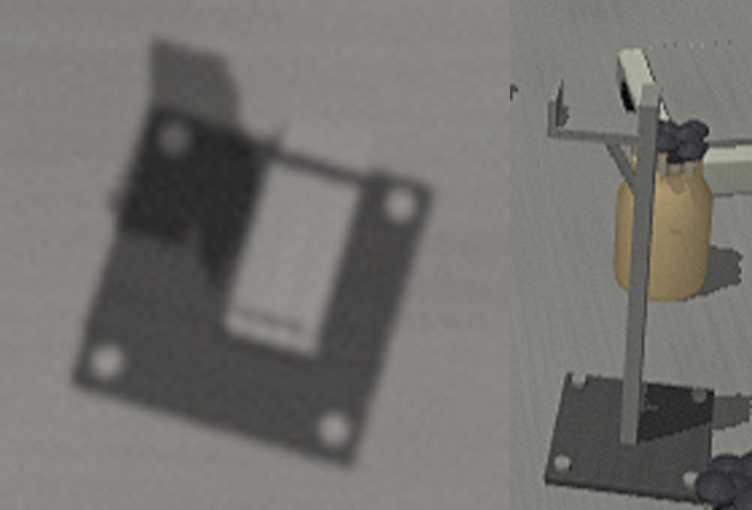

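```bash
cat >> h.py <<'E'
def delta(p,th):
    "tool-axes row to put TCP at p, pointing down, tool y at world yaw th deg"
    s=manip.get_state();M=rot(s["ee_rot"]);c,n=np.cos(np.radians(th)),np.sin(np.radians(th))
    y=np.array([c,n,0]);z=np.array([0,0,-1.]);T=np.stack([np.cross(y,z),y,z],1)
    print("row",np.r_[M.T@(np.array(p)-s["position"]),R.from_matrix(M.T@T).as_rotvec(degrees=True)].round(4).tolist(),"from",s["position"].round(4),"clock",round(s["clock"],2))
E
python3 - <<'E'
from h import *
P=[]
for n in("top","side"):
    X=pts(dict(np.load(n+"0.npz")))
    m=(X[...,2]>.281)&(X[...,2]<.33)&(X[...,0]>.59)&(X[...,0]<.70)&(X[...,1]>-.06)&(X[...,1]<.02)
    q=X[m];print(n,cv2.minAreaRect(q[:,:2].astype(np.float32)));P.append(q)
    m=(X[...,2]>.15)&(X[...,2]<.24)&(X[...,0]>.48)&(X[...,0]<.56)&(X[...,1]>.2)&(X[...,1]<.41)
    q=X[m];print("wheel",n,len(q),cv2.minAreaRect(q[:,:2].astype(np.float32)),q[:,2].max())
    for nm,c in dict(jarA=(.68,.13),jarB=(.66,-.19),spray=(.55,.41)).items():
        q=X[(np.hypot(X[...,0]-c[0],X[...,1]-c[1])<.08)&(X[...,2]>.1)&(X[...,2]<.2)]
        if len(q):print(nm,q.min(0).round(3),q.max(0).round(3))
r=cv2.minAreaRect(np.concatenate(P)[:,:2].astype(np.float32));print(r,cv2.boxPoints(r))
delta([.514,.2806,.30],-10.5)
E
```

```text
top ((0.6484344005584717, -0.02091675065457821), (0.02999761886894703, 0.07345280051231384), 74.29364013671875)
wheel top 620 ((0.5215741991996765, 0.31885844469070435), (0.1821831613779068, 0.015975769609212875), 79.50428771972656) 0.22282362334443295
jarA [0.705 0.143 0.1  ] [0.758 0.2   0.167]
jarB [ 0.674 -0.258  0.1  ] [ 0.738 -0.195  0.168]
spray [0.477 0.364 0.101] [0.579 0.49  0.2  ]
side ((0.6481029987335205, -0.02194513939321041), (0.03644995763897896, 0.07166049629449844), 74.73210144042969)
wheel side 407 ((0.5212673544883728, 0.3121837377548218), (0.17661172151565552, 0.01607654243707657), 78.68919372558594) 0.2190830421298725
jarA [0.706 0.141 0.1  ] [0.758 0.191 0.165]
jarB [ 0.674 -0.262  0.1  ] [ 0.735 -0.202  0.164]
spray [0.477 0.333 0.1  ] [0.584 0.49  0.199]
((0.6481052041053772, -0.022107427939772606), (0.036412324756383896, 0.07347360253334045), 75.0569076538086) [[ 0.6079161  -0.03022497]
 [ 0.678905   -0.04917084]
 [ 0.6882943  -0.01398989]
 [ 0.6173054   0.00495598]]
row [-0.3602, -0.1128, -0.0694, -0.0898, 0.0523, 77.0786] from [0.2283 0.5272 0.2305] clock 0.1
```

```bash
python3 -m crank '[[0,0,-0.06,0,0,0],[-0.03,-0.01,-0.069,0,0,10],[-0.36,-0.113,-0.069,0,0,77],[-0.36,-0.113,-0.069,0,0,77],[-0.36,-0.113,-0.069,0,0,77],[-0.36,-0.113,-0.069,0,0,77],[-0.36,-0.113,-0.069,0,0,77],[-0.36,-0.113,-0.069,0,0,77],[-0.36,-0.113,-0.069,0,0,77],[-0.36,-0.113,-0.069,0,0,77],[-0.36,-0.113,-0.069,0,0,77],[-0.36,-0.113,-0.069,0,0,77]]' 1 60
python3 - <<'E'
from h import *
d=grab("wrist");cv2.imwrite("pics/w1.png",d["frame"]);X=pts(d)
m=(X[...,2]>.15)&(X[...,2]<.24)&(X[...,0]>.48)&(X[...,0]<.57)&(X[...,1]>.2)&(X[...,1]<.41)
q=X[m];print(len(q));r=cv2.minAreaRect(q[:,:2].astype(np.float32));print(r,np.percentile(q[:,2],[50,95,99]),q[:,1].min(),q[:,1].max())
print(cv2.fitLine(q[:,:2].astype(np.float32),cv2.DIST_HUBER,0,.01,.01).ravel())
delta([.5145,.281,.182],-10.8)
E
```

```text
clock: 1.6
position: [0.5133, 0.281, 0.2997]
ee_rot: [0.0, 0.768, 0.64, -0.001]
contact_force: [-0.6, 0.9, 0.5]
width: 0.0855
7074
((0.5214919447898865, 0.323930025100708), (0.1759457141160965, 0.016021497547626495), 79.54224395751953) [0.20693402 0.21511705 0.21613489] 0.23737291359094098 0.40995532069658
[0.181669   0.98335975 0.52331704 0.33399042]
row [0.0004, 0.0011, 0.1177, -0.0267, 0.0863, 0.4508] from [0.5134 0.281  0.2997] clock 1.65
```

View pics/w1.png

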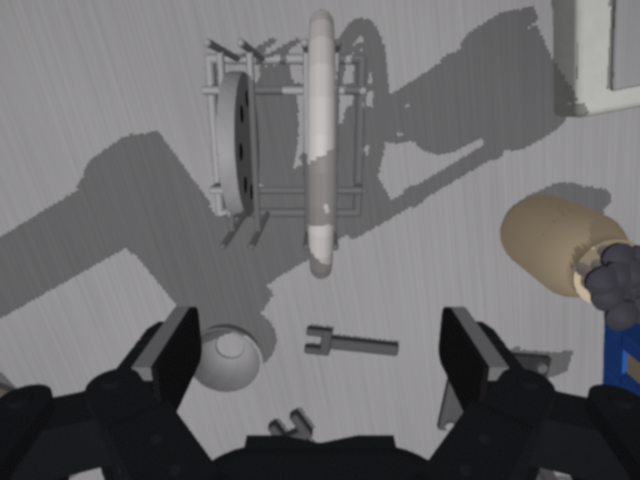

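The wheel rim sits between the fingers at column 320, vertical in the picture, and the bowl and plate are clear. Next I descend and grip.

```bash
python3 -m crank '[[0,0.0003,0.05,0,0,0],[0,0.0003,0.09,0,0,0],[0,0.0003,0.1177,0,0,0],[0,0.0003,0.1177,0,0,0],[0,0.0003,0.1177,0,0,0]]' ; python3 -m crank '[[0,0,0,0,0,0],[0,0,0,0,0,0],[0,0,0,0,0,0],[0,0,0,0,0,0],[0,0,0,0,0,0],[0,0,0,0,0,0]]' 0 90
```

```text
clock: 2.28
position: [0.5143, 0.2813, 0.1834]
ee_rot: [0.001, 0.768, 0.641, 0.0]
contact_force: [0.4, 0.3, 0.8]
width: 0.0851
clock: 3.02
position: [0.5147, 0.2812, 0.1838]
ee_rot: [0.001, 0.768, 0.641, 0.001]
contact_force: [1.0, -0.2, 3.9]
width: 0.0136
```

```bash
python3 -m crank '[[0,0,-0.02,0,0,0],[0,0,-0.05,0,0,0],[0,0,-0.09,0,0,0],[0,0,-0.13,0,0,0],[0,0,-0.17,0,0,0],[0,0,-0.19,0,0,0],[0,0,-0.19,0,0,0],[0,0,-0.19,0,0,0]]'; python3 - <<'E'
from h import *
d=grab("side");cv2.imwrite("pics/s2.png",d["frame"][:330,100:500])
w=grab("wrist");X=pts(w);s=manip.get_state();p=s["position"]
m=(X[...,2]>p[2]-.05)&(X[...,2]<p[2]+.06)&(np.abs(X[...,0]-.52)<.05)&(X[...,1]>p[1]+.015)&(X[...,1]<.45)
q=X[m];print(len(q));l=cv2.fitLine(q[:,:2].astype(np.float32),cv2.DIST_HUBER,0,.01,.01).ravel();print(l, np.degrees(np.arctan2(-l[0],l[1])))
# circle fit in wheel plane
u=(q[:,:2]-p[:2])@l[:2];z=q[:,2]-p[2]
for i in range(3):
    pass
# top envelope
b=np.round(u/.005).astype(int);print([(k*5,round(1e3*z[b==k].max())) for k in sorted(set(b)) if (b==k).sum()>5])
E
```

```text
clock: 4.03
position: [0.5136, 0.2811, 0.3717]
ee_rot: [0.0, 0.768, 0.641, -0.001]
contact_force: [-0.7, -0.2, -3.6]
width: 0.0135
19739
[0.2961214  0.9551503  0.52206516 0.33856764] -17.224792
[(np.int64(5), 60), (np.int64(10), 60), (np.int64(15), 47), (np.int64(20), 31), (np.int64(25), 32), (np.int64(30), 32), (np.int64(35), 33), (np.int64(40), 33), (np.int64(45), 33), (np.int64(50), 32), (np.int64(55), 32), (np.int64(60), 31), (np.int64(65), 30), (np.int64(70), 28), (np.int64(75), 26), (np.int64(80), 25), (np.int64(85), 22), (np.int64(90), 19), (np.int64(95), 16), (np.int64(100), 13), (np.int64(105), 8)]
```

View pics/s2.png

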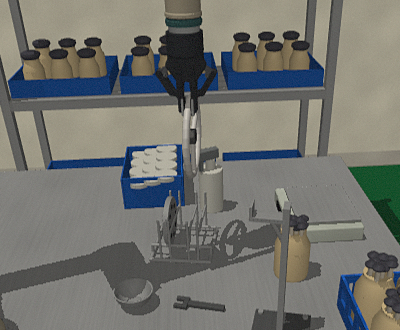

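```bash
python3 - <<'E'
from h import *
s=manip.get_state();p=s["position"];M=rot(s["ee_rot"]);ax=M[:,1]
w=grab("wrist");X=pts(w).reshape(-1,3)
L=(X-p)@M   # tool coordinates
q=L[(np.abs(L[:,1])<.03)&(np.abs(L[:,0])>.025)&(np.abs(L[:,0])<.15)&(L[:,2]>-.06)&(L[:,2]<.2)]
print(len(q), "x range",q[:,0].min(),q[:,0].max())
for a in np.arange(-.04,.2,.02):
    k=q[(q[:,2]>=a)&(q[:,2]<a+.02)]
    if len(k)>10: print("toolz",round(a,3),len(k),"y",k[:,1].min().round(4),np.median(k[:,1]).round(4),k[:,1].max().round(4),"x",k[:,0].min().round(3),k[:,0].max().round(3))
for a in np.arange(-.12,.12,.02):
    k=q[(q[:,0]>=a)&(q[:,0]<a+.02)&(q[:,2]<.02)]
    if len(k)>10: print("toolx",round(a,3),len(k),"y",k[:,1].min().round(4),k[:,1].max().round(4),"ztop",k[:,2].min().round(4))
E
```

```text
15318 x range -0.03347084129585735 0.10801322694950148
toolz -0.04 10802 y -0.0083 -0.0002 0.0077 x 0.025 0.087
toolz -0.02 4424 y -0.0084 -0.0005 0.0077 x -0.032 0.107
toolz 0.0 92 y -0.0084 -0.0018 0.0075 x -0.033 0.108
toolx -0.04 157 y -0.0079 0.0073 ztop -0.007
toolx 0.02 2383 y -0.0083 0.0077 ztop -0.0333
toolx 0.04 3836 y -0.0083 0.0077 ztop -0.0338
toolx 0.06 4138 y -0.008 0.0077 ztop -0.0309
toolx 0.08 3775 y -0.0084 0.0076 ztop -0.0241
toolx 0.1 1029 y -0.0084 0.0075 ztop -0.0117
```

The wheel lies exactly in the tool's x–z plane, with its centre at tool x = 0.038 and z = 0.0645. Its tool-y offset is about 0.3 mm. Next is the transit to 90 mm in front of the hook.

```bash
python3 - <<'E'
from h import *
delta([.5485,-.033,.37],-15.4)
E
```

```text
row [-0.3028, 0.0905, 0.0026, -0.0199, 0.11, 5.0799] from [0.5137 0.2811 0.372 ] clock 4.17
```

```bash
python3 -m crank '[[-0.03,0,0,0,0,0],[-0.07,0.01,0,0,0,1],[-0.11,0.025,0,0,0,2],[-0.15,0.04,0,0,0,3],[-0.19,0.055,0,0,0,4],[-0.23,0.07,0,0,0,5],[-0.27,0.082,0,0,0,5],[-0.295,0.089,0,0,0,5],[-0.303,0.0905,0.002,0,0,5],[-0.303,0.0905,0.002,0,0,5],[-0.303,0.0905,0.002,0,0,5]]'
python3 - <<'E'
from h import *
delta([.5485,-.033,.303],-15.4)
s=manip.get_state();p=s["position"];M=rot(s["ee_rot"])
w=grab("wrist");X=pts(w).reshape(-1,3);L=(X-p)@M
q=L[(np.abs(L[:,1])<.03)&(L[:,0]>.025)&(L[:,0]<.15)&(L[:,2]>-.06)&(L[:,2]<.05)];print(q[:,1].min(),q[:,1].max(),q[:,2].min())
k=X[(X[:,2]>.275)&(X[:,2]<.32)&(X[:,0]>.59)&(X[:,0]<.71)&(np.abs(X[:,1]+.02)<.05)]
k=k[((k-p)@M)[:,1]>.04]
print(len(k))
if len(k)>20:
  r=cv2.minAreaRect(k[:,:2].astype(np.float32));print(r,cv2.boxPoints(r).round(4).tolist(),np.percentile(k[:,2],[5,50,95]))
cv2.imwrite("pics/w3.png",w["frame"])
E
```

```text
clock: 5.55
position: [0.5483, -0.032, 0.3705]
ee_rot: [0.0, 0.795, 0.607, -0.001]
contact_force: [0.2, 0.2, -2.8]
width: 0.0133
row [-0.0009, 0.0005, 0.0675, -0.0454, 0.062, 0.1549] from [ 0.5483 -0.032   0.3705] clock 5.55
-0.008349700357433607 0.007719391747279616 -0.033361002612504576
9109
((0.6478797197341919, -0.019592532888054848), (0.030438926070928574, 0.07305344194173813), 74.36164093017578) [[0.6086000204086304, -0.024399999529123306], [0.6790000200271606, -0.04410000145435333], [0.6872000098228455, -0.014800000004470348], [0.6168000102043152, 0.004900000058114529]] [0.28272299 0.28474239 0.30726624]
```

View pics/w3.png

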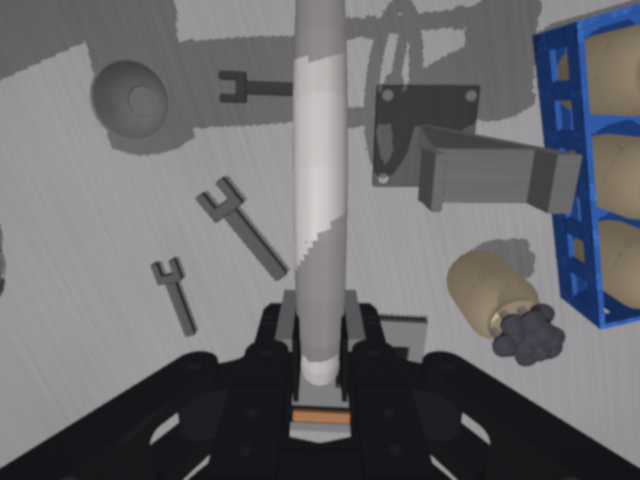

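The hook bar shows at (430–580, 150–210), aligned with tool y, and the wheel plane is squarely in front of the lip. I'll lower, then slide in.

```bash
python3 -m crank '[[0.001,0,0.03,0,0,0],[0.001,0,0.055,0,0,0],[0.001,0,0.0665,0,0,0],[0.001,0,0.0665,0,0,0],[0.001,0.02,0.0665,0,0,0],[0.001,0.045,0.0665,0,0,0],[0.001,0.07,0.0665,0,0,0],[0.001,0.085,0.0665,0,0,0],[0.001,0.09,0.0665,0,0,0],[0.001,0.09,0.0665,0,0,0]]'
python3 - <<'E'
from h import *
delta([.6348,-.0554,.2695],-15.6)
d=grab("side");c=d["frame"][120:400,260:480];cv2.imwrite("pics/s4.png",cv2.resize(c,None,fx=2,fy=2))
E
```

```text
clock: 6.85
position: [0.6351, -0.0546, 0.3042]
ee_rot: [-0.0, 0.795, 0.607, -0.001]
contact_force: [-0.8, 0.2, -2.4]
width: 0.0136
row [-0.0008, -0.0001, 0.0347, -0.0594, 0.0739, 0.3708] from [ 0.6351 -0.0546  0.3042] clock 6.85
```

View pics/s4.png

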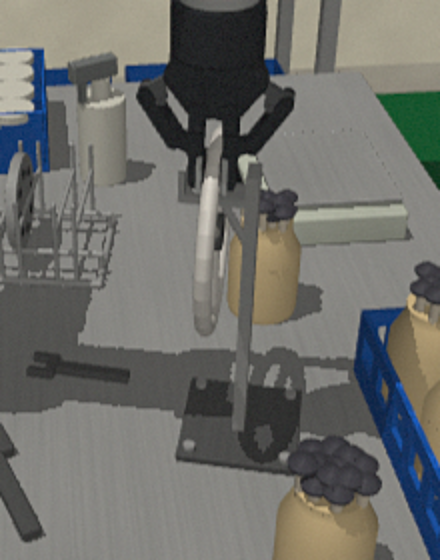

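The rim is past the lip, between lip and post, with the hook bar through the window. Now I lower until it makes contact.

```bash
python3 -m crank '[[-0.001,0,0.012,0,0,0],[-0.001,0,0.024,0,0,0],[-0.001,0,0.031,0,0,0],[-0.001,0,0.034,0,0,0],[-0.001,0,0.036,0,0,0],[-0.001,0,0.036,0,0,0]]'
```

```text
clock: 7.65
position: [0.6345, -0.0555, 0.2693]
ee_rot: [0.0, 0.795, 0.607, -0.0]
contact_force: [-2.6, -0.7, 2.7]
width: 0.0136
```

The force went from −2.4 to +2.7 N, so the wheel is resting on the hook. Open gently.

```bash
python3 -m crank '[[0,0,0,0,0,0],[0,0,0,0,0,0],[0,0,0,0,0,0],[0,0,0,0,0,0]]' 0.25; python3 -m crank '[[0,0,0,0,0,0],[0,0,0,0,0,0],[0,0,0,0,0,0],[0,0,-0.02,0,0,0],[0,0,-0.06,0,0,0],[0,0,-0.1,0,0,0],[0,0,-0.1,0,0,0]]' 0.6
python3 - <<'E'
from h import *
d=grab("side");X=pts(d);cv2.imwrite("pics/s5.png",cv2.resize(d["frame"][120:400,260:480],None,fx=2,fy=2))
S=np.array([.645,-.0188,.285]);a=np.radians(-15.6);Rh=np.array([[np.cos(a),-np.sin(a),0],[np.sin(a),np.cos(a),0],[0,0,1]])
L=(X.reshape(-1,3)-S)@Rh
q=L[(np.abs(L[:,0])<.026)&(np.abs(L[:,1])<.12)&(L[:,2]>-.2)&(L[:,2]<-.03)]
print(len(q));n,v=q.mean(0),np.linalg.svd(q-q.mean(0),full_matrices=False)[2];print("normal",v[2],"min",q.min(0),"max",q.max(0))
b=q[q[:,2]<-.1]; 
for z in np.arange(-.19,-.03,.02):
    k=q[np.abs(q[:,2]-z)<.01]
    if len(k):print(round(z,2),len(k),k.min(0).round(3),k.max(0).round(3))
d=grab("top");d2=pts(d).reshape(-1,3)
L=(d2-S)@Rh;q=L[(np.abs(L[:,0])<.024)&(np.abs(L[:,1])<.12)&(L[:,2]>-.2)&(L[:,2]<.03)&(np.abs(L[:,1])>.02)]
print("top",len(q),q.min(0),q.max(0),cv2.minAreaRect(q[:,:2].astype(np.float32)))
E
```

```text
clock: 8.15
position: [0.6346, -0.0555, 0.2692]
ee_rot: [0.0, 0.795, 0.607, -0.0]
contact_force: [0.3, -0.1, -1.0]
width: 0.0212
clock: 9.02
position: [0.6359, -0.0556, 0.3733]
ee_rot: [0.003, 0.795, 0.607, 0.002]
contact_force: [-0.2, 0.2, -0.0]
width: 0.0512
859
normal [-0.99908736  0.03669542  0.02186067] min [-0.00695483 -0.09980325 -0.16944085] max [ 0.02539825  0.08777701 -0.03023423]
-0.17 47 [ 0.002 -0.033 -0.169] [ 0.009  0.032 -0.16 ]
-0.15 97 [-0.002 -0.076 -0.16 ] [ 0.009  0.062 -0.14 ]
-0.13 90 [-0.006 -0.089 -0.14 ] [ 0.009  0.078 -0.12 ]
-0.11 112 [-0.007 -0.096 -0.12 ] [ 0.008  0.086 -0.1  ]
-0.09 117 [-0.006 -0.1   -0.1  ] [ 0.009  0.088 -0.08 ]
-0.07 164 [-0.007 -0.098 -0.08 ] [ 0.009  0.031 -0.06 ]
-0.05 152 [-0.007 -0.097 -0.06 ] [ 0.025  0.048 -0.04 ]
top 727 [-0.00884939 -0.09665378 -0.16745175] [0.00811975 0.09619736 0.01853522] ((5.474640056490898e-05, -0.00022581219673156738), (0.016556669026613235, 0.19284836947917938), 0.40147480368614197)
```

View pics/s5.png

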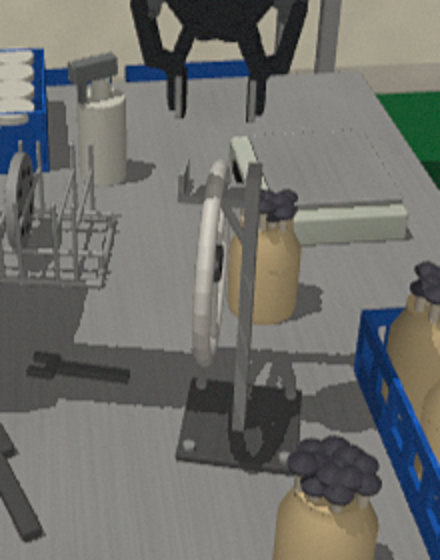

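The wheel hangs centred and square (centre offset under 1 mm in the hook frame). Now the spanner.

```bash
python3 - <<'E'
from h import *
delta([.435,-.0873,.22],20.3)
E
```

```text
row [-0.083, -0.1842, 0.1491, -0.0023, 0.073, -35.5231] from [ 0.6345 -0.0554  0.3691] clock 9.12
```

```bash
python3 -m crank '[[-0.01,-0.05,0,0,0,0],[-0.03,-0.1,0,0,0,-5],[-0.06,-0.15,0.03,0,0,-15],[-0.083,-0.184,0.08,0,0,-25],[-0.083,-0.184,0.12,0,0,-35.5],[-0.083,-0.184,0.149,0,0,-35.5],[-0.083,-0.184,0.149,0,0,-35.5],[-0.083,-0.184,0.149,0,0,-35.5],[-0.083,-0.184,0.149,0,0,-35.5]]' 0.6
python3 - <<'E'
from h import *
d=grab("wrist");X=pts(d);mx=d["frame"].max(2)
m=((mx<100)&(X[...,2]>.006)&(X[...,2]<.03)&(np.hypot(X[...,0]-.435,X[...,1]+.087)<.11)).astype(np.uint8)
n,l,st,ce=cv2.connectedComponentsWithStats(m)
for i in range(1,n):
    if st[i,4]>400:
        P=X[l==i];r=cv2.minAreaRect(P[:,:2].astype(np.float32));print(st[i],r,cv2.boxPoints(r).round(4).tolist(),P[:,2].mean(),P[:,:2].mean(0))
cv2.imwrite("pics/w6.png",d["frame"])
E
```

```text
clock: 10.25
position: [0.4362, -0.0876, 0.2213]
ee_rot: [0.001, 0.572, 0.821, -0.0]
contact_force: [-1.1, 0.5, 0.7]
width: 0.051
[ 291  104   55  169 4474] ((0.43547579646110535, -0.08618603646755219), (0.04493068903684616, 0.1480620950460434), 21.47064971923828) [[0.38749998807907104, -0.025499999523162842], [0.4417000114917755, -0.16329999268054962], [0.48350000381469727, -0.1468999981880188], [0.4293000102043152, -0.009100000374019146]] 0.012625616182302941 [ 0.43059703 -0.07504153]
```

View pics/w6.png

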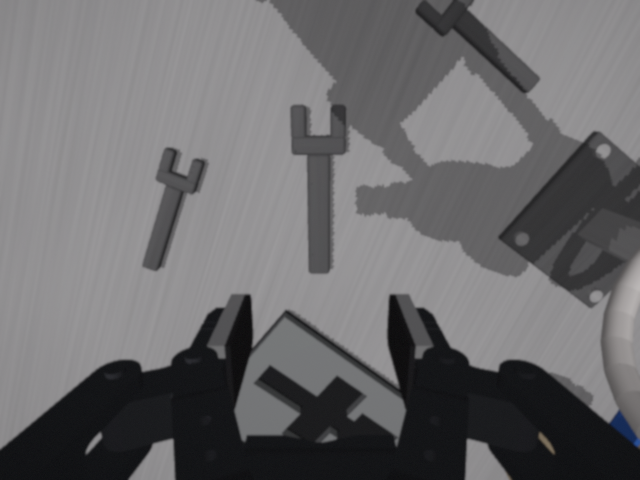

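The spanner is upright at (318,105–272) with jaws at the top. I'll correct the yaw to about 21.3° and descend.

```bash
python3 - <<'E'
from h import *
delta([.4355,-.0865,.004],21.3)
E
```

```text
row [0.0018, -0.0005, 0.2172, 0.0743, 0.1545, -1.0095] from [ 0.4361 -0.0875  0.2212] clock 10.3
```

```bash
python3 -m crank '[[0.0018,-0.0005,0.05,0,0,-1],[0.0018,-0.0005,0.1,0,0,-1],[0.0018,-0.0005,0.15,0,0,-1],[0.0018,-0.0005,0.19,0,0,-1],[0.0018,-0.0005,0.208,0,0,-1],[0.0018,-0.0005,0.216,0,0,-1],[0.0018,-0.0005,0.216,0,0,-1],[0.0018,-0.0005,0.216,0,0,-1]]' 0.6 ; python3 -m crank '[[0,0,0,0,0,0],[0,0,0,0,0,0],[0,0,0,0,0,0],[0,0,0,0,0,0],[0,0,0,0,0,0]]' 0 60; python3 -m crank '[[0,0,-0.02,0,0,0],[0,0,-0.06,0,0,0],[0,0,-0.10,0,0,0],[0,0,-0.12,0,0,0],[0,0,-0.12,0,0,0]]'
python3 - <<'E'
from h import *
delta([.5203,-.303,.124],-108.6)
E
```

```text
clock: 11.3
position: [0.4365, -0.0868, 0.0062]
ee_rot: [0.003, 0.564, 0.826, 0.0]
contact_force: [1.3, 0.0, 0.0]
width: 0.0512
clock: 11.92
position: [0.437, -0.0871, 0.0072]
ee_rot: [0.003, 0.564, 0.826, 0.0]
contact_force: [-0.6, -0.1, 6.4]
width: 0.0179
clock: 12.55
position: [0.4371, -0.0869, 0.1285]
ee_rot: [0.005, 0.564, 0.826, 0.001]
contact_force: [0.6, -0.4, -2.0]
width: 0.0178
row [-0.2315, -0.0011, 0.0063, 0.725, -0.2184, 129.8978] from [ 0.4371 -0.0869  0.1285] clock 12.55
```

```bash
python3 -m crank '[[-0.03,0,0,0,0,10],[-0.06,0,0,0,0,20],[-0.09,0,0,0,0,30],[-0.12,0,0,0,0,40],[-0.15,0,0,0,0,50],[-0.18,0,0,0,0,60],[-0.2,0,0,0,0,70],[-0.22,0,0,0,0,80],[-0.2315,-0.001,0.006,0,0,90],[-0.2315,-0.001,0.006,0.7,-0.2,100],[-0.2315,-0.001,0.006,0.7,-0.2,110],[-0.2315,-0.001,0.006,0.7,-0.2,120],[-0.2315,-0.001,0.006,0.7,-0.2,130],[-0.2315,-0.001,0.006,0.7,-0.2,130],[-0.2315,-0.001,0.006,0.7,-0.2,130]]'
python3 - <<'E'
from h import *
s=manip.get_state();p=s["position"];M=rot(s["ee_rot"])
d=grab("wrist");X=pts(d);np.savez("w7.npz",frame=d["frame"],X=X,p=p,M=M);cv2.imwrite("pics/w7.png",d["frame"])
delta([.5203,-.303,.124],-108.6)
L=(X-p)@M;mx=d["frame"].max(2)
m=(np.abs(L[...,2])<.025)&(np.abs(L[...,0])<.1)&(np.abs(L[...,1])<.035)
print("spanner+fingers tool pts",m.sum())
for a in np.arange(-.09,.1,.01):
    k=L[m&(np.abs(L[...,0]-a)<.005)]
    if len(k)>10:print(round(a,2),len(k),"y",np.percentile(k[:,1],[1,50,99]).round(4),"z",np.percentile(k[:,2],[5,50,95]).round(4))
k=L[m][:,0];print("x",np.percentile(k,[.1,99.9]))
# pocket
m=(X[...,2]<.011)&(X[...,2]>-.01)&(mx<70)&(np.hypot(X[...,0]-.52,X[...,1]+.303)<.1)
P=X[m];print("pocket",len(P),P.min(0),P.max(0))
E
```

```text
clock: 14.42
position: [0.5198, -0.3026, 0.1232]
ee_rot: [-0.0, 0.987, -0.161, -0.001]
contact_force: [1.1, -0.5, -2.1]
width: 0.018
row [0.0003, 0.0002, -0.0005, -0.0279, 0.0516, 0.0094] from [ 0.52   -0.3027  0.1235] clock 14.47
spanner+fingers tool pts 25458
-0.06 92 y [-0.01    0.0003  0.0097] z [-0.0059 -0.0051 -0.0027]
-0.05 949 y [-0.0098 -0.0004  0.0096] z [-0.0061 -0.0052 -0.0036]
-0.04 997 y [-0.0101 -0.0004  0.0094] z [-0.0062 -0.0053 -0.0036]
-0.03 1056 y [-0.0099 -0.0002  0.0096] z [-0.0063 -0.0053 -0.0039]
-0.02 1096 y [-0.0097 -0.0004  0.0094] z [-0.0063 -0.0053 -0.0041]
-0.01 1207 y [-0.0091  0.      0.0088] z [-0.0171 -0.0055 -0.0045]
-0.0 1336 y [-0.0091 -0.0004  0.0088] z [-0.0197 -0.0056 -0.0045]
0.01 3502 y [-0.0222  0.      0.0218] z [-0.0237 -0.0098 -0.0045]
0.02 1438 y [-0.0098  0.      0.0097] z [-0.0065 -0.0055 -0.0039]
0.03 1618 y [-0.0147 -0.0004  0.014 ] z [-0.0064 -0.0053 -0.0032]
0.04 3513 y [-0.0222 -0.      0.022 ] z [-0.0066 -0.0056 -0.0044]
0.05 3498 y [-0.0224 -0.      0.0221] z [-0.0066 -0.0053 -0.0003]
0.06 2472 y [-0.0227  0.0098  0.0225] z [-0.0067 -0.0055 -0.0026]
0.07 2631 y [-0.0225  0.0099  0.0223] z [-0.0067 -0.0054 -0.0025]
0.08 53 y [-0.0202 -0.0126  0.0198] z [-0.0039 -0.0028  0.0011]
x [-0.05603647  0.0752379 ]
pocket 7299 [ 0.48596351 -0.35205041  0.0023381 ] [ 0.60282491 -0.25244784  0.00948555]
```

View pics/w7.png

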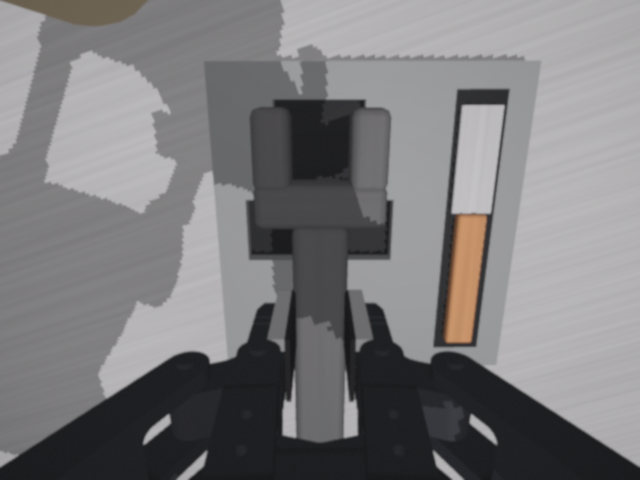

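```bash
python3 - <<'E'
from h import *
z=np.load("w7.npz");X=z["X"];f=z["frame"];mx=f.max(2).astype(int);p=z["p"];M=z["M"]
d=grab("wrist");d["T"][:3,:3]=d["T"][:3,:3]
a=np.radians(-18.6);C=np.array([.5203,-.303,0]);Rt=np.array([[np.cos(a),-np.sin(a),0],[np.sin(a),np.cos(a),0],[0,0,1]])
def tr(u,v): return ((onplane(d,u,v,.016)-C)@Rt)*1000
for v in(110,115,125,135,150): print(v,mx[v,268:284].tolist(),mx[v,355:375].tolist())
for v in(235,245): print(v,mx[v,240:260:1].tolist(),mx[v,380:400].tolist())
for u in(300,320,340): print(u,mx[90:110,u].tolist())
for u in(260,380): print(u,mx[250:268,u].tolist())
# tray face outline
T=(X-C)@Rt
m=(T[...,2]>.012)&(T[...,2]<.02)&(np.abs(T[...,0])<.115)&(T[...,1]>-.14)&(T[...,1]<.08)
q=T[m]*1000
for y in(-100,-60,-40,40,55): k=q[np.abs(q[:,1]-y)<2];print("y",y,"x max",np.percentile(k[:,0],99.5).round(1))
for x in(30,50,70,90): k=q[np.abs(q[:,0]-x)<2];print("x",x,"y",np.percentile(k[:,1],[.3,99.7]).round(1))
print("corner rays",[tr(u,v).round(1) for u,v in((205,61),(540,61),(275,100),(365,100),(249,258),(391,258))])
E
```

```text
110 [72, 70, 71, 71, 71, 71, 72, 72, 72, 72, 71, 70, 70, 68, 66, 64] [63, 69, 73, 78, 81, 85, 88, 89, 89, 89, 89, 89, 90, 90, 89, 89, 89, 89, 88, 90]
115 [77, 75, 75, 75, 75, 75, 75, 76, 75, 76, 76, 76, 76, 74, 72, 71] [84, 87, 89, 93, 97, 101, 103, 104, 105, 106, 105, 106, 107, 107, 108, 108, 107, 107, 107, 107]
125 [76, 76, 77, 76, 76, 75, 76, 76, 76, 76, 76, 77, 76, 74, 73, 71] [89, 93, 96, 99, 102, 106, 108, 110, 110, 110, 110, 111, 112, 112, 113, 114, 114, 114, 114, 113]
135 [76, 75, 74, 75, 75, 75, 76, 75, 76, 76, 76, 76, 75, 74, 73, 71] [90, 93, 97, 100, 103, 106, 109, 110, 110, 111, 112, 112, 112, 113, 113, 114, 113, 114, 113, 112]
150 [76, 75, 76, 75, 75, 75, 74, 74, 75, 75, 76, 75, 76, 74, 73, 72] [92, 96, 100, 103, 107, 109, 109, 112, 112, 112, 112, 112, 113, 113, 113, 113, 114, 114, 114, 113]
235 [156, 156, 156, 156, 156, 155, 148, 127, 99, 78, 64, 53, 49, 49, 48, 49, 49, 50, 49, 49] [55, 55, 54, 55, 53, 48, 38, 36, 45, 64, 85, 120, 147, 158, 160, 161, 161, 161, 161, 161]
245 [156, 156, 156, 156, 156, 156, 154, 144, 117, 88, 71, 59, 51, 48, 48, 49, 50, 48, 49, 50] [55, 56
[... 203 characters left out ...]
08, 108, 108, 107, 100, 79, 53, 39, 35, 36, 36, 36, 34, 34, 35, 33]
340 [159, 158, 158, 159, 158, 159, 159, 157, 147, 118, 80, 58, 54, 54, 55, 54, 55, 54, 53, 54]
260 [45, 39, 33, 38, 55, 70, 78, 80, 84, 105, 134, 151, 156, 156, 156, 156, 156, 157]
380 [45, 38, 35, 39, 54, 69, 78, 81, 89, 113, 141, 156, 160, 160, 160, 160, 160, 160]
y -100 x max 99.1
y -60 x max 98.5
y -40 x max 98.5
y 40 x max 98.4
y 55 x max 98.0
x 30 y [-124.    65.4]
x 50 y [-123.8   65.4]
x 70 y [-123.8   65.5]
x 90 y [-123.4   65.3]
corner rays [array([98.7, 64.6, 16. ]), array([  98.8, -123.4,   16. ]), array([77.9, 26. , 16. ]), array([ 77.9, -25.9,  16. ]), array([-19.4,  45.9,  16. ]), array([-19.4, -46. ,  16. ])]
```

Pocket and spanner agree to about 1 mm: the pocket is about −1 mm along x, y and yaw are right. I'll lower.

```bash
python3 -m crank '[[-0.001,0,0.04,0,0,0],[-0.001,0,0.075,0,0,0],[-0.001,0,0.09,0,0,0],[-0.001,0,0.096,0,0,0],[-0.001,0,0.096,0,0,0]]'; python3 -m crank '[[0,0,0.003,0,0,0],[0,0,0.006,0,0,0],[0,0,0.009,0,0,0],[0,0,0.012,0,0,0],[0,0,0.012,0,0,0]]'
```

```text
clock: 15.15
position: [0.5198, -0.3029, 0.0283]
ee_rot: [0.0, 0.987, -0.162, 0.0]
contact_force: [-0.2, -0.2, -1.5]
width: 0.0179
clock: 15.78
position: [0.5195, -0.3027, 0.016]
ee_rot: [-0.0, 0.987, -0.162, 0.0]
contact_force: [0.6, -0.2, -1.6]
width: 0.0177
```

```bash
python3 -m crank '[[0,0,0.0015,0,0,0],[0,0,0.003,0,0,0],[0,0,0.0035,0,0,0]]'; python3 -m crank '[[0,0,0.001,0,0,0],[0,0,0.001,0,0,0],[0,0,0,0,0,0],[0,0,0,0,0,0]]' 0.45; python3 -m crank '[[0,0,-0.03,0,0,0],[0,0,-0.08,0,0,0],[0,0,-0.13,0,0,0],[0,0,-0.18,0,0,0],[0,0,-0.2,0,0,0],[0,0,-0.2,0,0,0]]'
python3 - <<'E'
from h import *
a=np.radians(-18.6);C=np.array([.5198,-.3028,0]);Rt=np.array([[np.cos(a),-np.sin(a),0],[np.sin(a),np.cos(a),0],[0,0,1]])
d=grab("wrist");X=pts(d);T=(X-C)@Rt*1000;mx=d["frame"].max(2)
m=(T[...,2]>16.6)&(T[...,2]<26)&(np.abs(T[...,0])<90)&(np.abs(T[...,1])<30)
q=T[m];print(len(q),"z",np.percentile(q[:,2],[5,50,95]),"x",np.percentile(q[:,0],[.3,99.7]),cv2.minAreaRect(q[:,:2].astype(np.float32)))
for x in range(-75,80,10):
    k=q[np.abs(q[:,0]-x)<4]
    if len(k)>5:print(x,len(k),"y",np.percentile(k[:,1],[2,98]).round(1),"z",np.median(k[:,2]).round(1))
cv2.imwrite("pics/w8.png",d["frame"])
S=np.array([.645,-.0188,.285]);a=np.radians(-15.6);Rh=np.array([[np.cos(a),-np.sin(a),0],[np.sin(a),np.cos(a),0],[0,0,1]])
L=(pts(grab("top")).reshape(-1,3)-S)@Rh;q=L[(np.abs(L[:,0])<.024)&(np.abs(L[:,1])<.12)&(L[:,2]>-.2)&(L[:,2]<.03)&(np.abs(L[:,1])>.02)]
print("wheel top",len(q),q.min(0),q.max(0),cv2.minAreaRect(q[:,:2].astype(np.float32)))
E
```

```text
clock: 16.15
position: [0.5196, -0.3027, 0.0132]
ee_rot: [-0.0, 0.987, -0.162, 0.0]
contact_force: [-1.7, 0.7, 5.7]
width: 0.0179
clock: 16.65
position: [0.5197, -0.3028, 0.0132]
ee_rot: [0.0, 0.987, -0.162, 0.0]
contact_force: [-0.6, -0.4, -0.0]
width: 0.0385
clock: 17.4
position: [0.5204, -0.3034, 0.2152]
ee_rot: [0.001, 0.987, -0.162, 0.002]
contact_force: [0.5, -0.4, -1.5]
width: 0.0386
4753 z [17.11877161 18.61449936 19.90472777] x [-73.14339268  82.39409746] ((5.5886688232421875, -3.629545211791992), (52.70302200317383, 168.54905700683594), 89.94850158691406)
-75 52 y [-9.2  8.7] z 18.0
-65 183 y [-9.1  9.6] z 18.4
-55 193 y [-9.1  9.5] z 18.6
-45 188 y [-9.   9.4] z 18.6
-35 188 y [-8.9  9.3] z 18.5
-25 201 y [-9.7  9.2] z 18.6
-15 201 y [-9.6  9.2] z 18.6
-5 210 y [-9.6  9.1] z 18.7
5 204 y [-9.5  9. ] z 18.7
15 223 y [-9.4  9.4] z 18.8
25 229 y [-9.3  8.9] z 18.7
35 359 y [-20.7  21. ] z 18.4
45 548 y [-21.4  21.6] z 18.8
55 315 y [-21.9  22. ] z 18.8
65 330 y [-21.8  22. ] z 18.6
75 165 y [-22.2  21.7] z 18.3
wheel top 1221 [-0.00898535 -0.09727288 -0.16850802] [0.00909703 0.09633321 0.01777005] ((4.713376984000206e-05, -0.00047335028648376465), (0.016763949766755104, 0.1936032772064209), 0.5465322732925415)
```

View pics/w8.png

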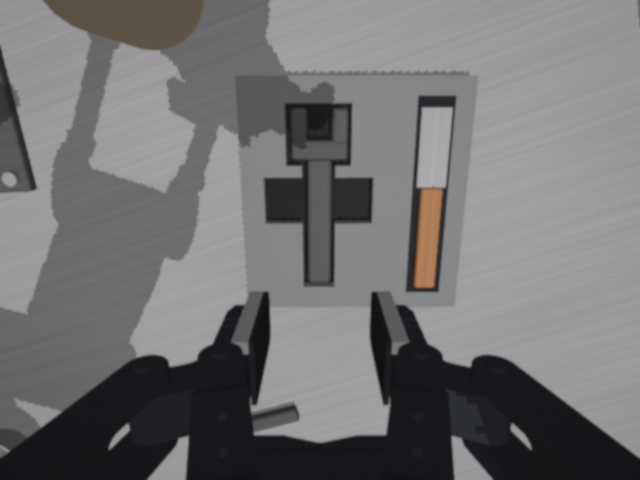

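```bash
python3 - <<'E'
from h import *
print(job.sign_off())
E
```

```text
the job is handed in; nothing more can be done
None
```

The wheel is hanging on the J-hook, the spanner is down in its pocket, and the job was handed in at about 17.5 s of the 69 s allowed. No verdict was reported.

- **Wheel:** I lifted it out of the rack by its rim, gripped to one side of the top, and carried it over the lip onto the hook. In two top-camera views about 8 s apart it was centred to within 1 mm sideways and along, with the axle within about 0.01 rad of the hook. A plane fit from the side camera was coarser and gave about 0.04 rad. I took the height as right from the contact when lowering; no fit of the wheel's centre height was made.
- **Spanner:** I gripped it at mid-handle, turned it about 130° and lowered it into the pocket. The last wrist picture shows it inside all the edges and level. Its top measured 18.6 mm, against 20 mm expected, which is within the camera's 2 mm error.
- **Bystanders and robot:** The gripper was clear of everything at the end, and no reported wrist reading passed 7 N. I saw no sign of any bystander being touched, but I did not re-measure their positions.
- **Disagreements:** The tray edges measured from the wrist camera were off by −1.6 to +0.6 mm along the pocket, so I shifted the spanner by 1 mm. The wheel grip read 13.5 mm on the 16 mm bar, but it held without slipping.

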